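# Clamp the capped pipe with the slip-clutch cam lever

### The arm

A 6-joint arm with a two-finger parallel gripper is mounted at the origin on the work surface. World frame = base frame: x ahead of the robot, y to its left, z up, the work surface at z = 0. Lengths are in mm, angles in rad, forces in N, time in s.
With the tool pointing down it reaches from about 400 to 925 mm from the base axis. Payload 12.5 kg.
Tool frame: the origin (TCP) lies between the finger pads; the fingertips stand 11 mm ahead of it and the grasp point (between the pads) lies 8 mm behind it (env.tip_extent is the distance from the TCP to the fingertips, in mm); x points along the fingers, z is the direction in which the jaws open and shut, and the axes are right-handed (so a half turn about x gives the same grasp; the last joint's range is limited). The gripper opens to 95 mm and grips with 3 to 60 N. Pads are 20 mm wide; open, the fingers measure 119 mm over their backs; the gripper's body (75 mm by 180 mm) begins 59 mm behind the grasp point.
Start: joints at [-1.388, 0.491, 1.559, -0, 1.092, -0.106], TCP at [178.024, -599.129, 203.161] pointing down, gripper open.
Joint ranges: [-3.1, 3.1], [-0.84, 2.19], [0.05, 2.79], [-1.13, 4.28], [0.06, 2.93], [-2.69, 2.69]. Speed limits (rad/s): [2.22, 2.22, 2.79, 3.14, 3.14, 3.14].

### API

Orientations are given as [roll, pitch, yaw] about the fixed x, y, z axes, in that order (R = Rz(yaw) Ry(pitch) Rx(roll)).
In Python, from cell import status, imaging, env gives the robot as it stands. The module is installed in compiled form; this text tells all that it offers.
- The arm moves only by the tool apply_moves, never from a script. Its argument "increments" is a list of rows, each a list of 5 numbers: the closure, from 0 (fully open) to 1 (shut), then the shift along the tool's x, y, z in mm, then the turn about the tool's x in degrees. A call has 1 to 10 rows; each row shifts and turns the commanded pose from where the row before left it, along the tool's axes as they then stand; what a row does not reach is not made up. A row lasts 1/10 s, in which the tool goes at most 50 mm and 8.59 degrees, less where a joint would pass 70% of its speed; a pose out of reach is approached as far as the arm can. A call with a gripper value outside its range is refused whole. The fingers move at their own pace and stop on an object; the grip force is fixed at half the most. Time passes only in rows, so rows that do not move let the fingers close. It gives the time, the measured TCP pose, the force and the opening at its end, in the units of the state.
- status.state(): the state, without advancing time (a new reading comes with each control period).
- imaging.read_camera(name): name is "side" or "top"; returns a dict with "pixels" (420x560x3 uint8, red, green, blue), "fovy" (degrees; the focal length in pixels is half the picture's height over the tangent of half this angle, whatever the lens; pixels are square), "cx", "cy" (the principal point, pixels), "R" (3x3) and "t" (3): a world point X has camera coordinates R X + t. Camera axes: x right, y down, z forward; pixel columns grow to the right and rows downward; lengths in mm; the calibration is good to about 2 mm. A picture is of the moment at which its call begins. There is no depth.
- env.job_done(): hands the job in, once; it reports no verdict.
The state is a dict: "t": time; "joints": joint angles; "qvel": joint speeds; "tau": joint torques, N m; "eef_pos": TCP position; "tcp_rot": TCP orientation; "ft_force": force on the tool from outside, world axes, zero at the start; "moment": the same for the moment, N m; "opening": opening from 0.0 (shut) to 1.0 (fully open).
Only numpy, scipy, OpenCV 4.12 (cv2) and the standard library are available. Lean on these libraries where they do the work, as an engineer would, in place of code of your own. Each camera call takes 0.05 s, during which the arm holds its last target. There are 200 camera calls.

### The job

Stand the capped pipe, cap up, gently on the brass pad of the cam clamp, between the cam and the V-shaped stop, and let go of it. Then swing the clamp's lever clockwise (seen from above) by its black grip until the cam presses the pipe firmly home into the V and the lever's clutch slips; once you feel it slip, go on for only about 15 degrees (not less than 8, not more than 30), stop, and let go of everything. Leave the other things on the bench alone.

Things in the scene. Friction and masses are not known exactly. Their poses are not given: they have to be found in the camera images.
- pipe_mid (a point): Centre (half-way up) of the loose pipe to clamp: upright brown steel pipe 42 mm across, 130 mm tall, 0.5 kg, closed by a flat welded cap; weld bead 44 mm across just below it. z axis up the pipe. It is the tall one; the short open stub of the same diameter is not wanted. Grip it in its upper third, so that the fingers stay above the clamp's parts.
- clamp: The cam clamp, bolted to the bench: a flat blue-painted steel plate 130 by 165 mm, 12 mm thick. Origin: under the plate, on the upright cam axis; z up. The pipe's place lies on its +y side, 45 to 50 mm from the cam axis. Position and heading vary.
- nest (a point): Point on the brass pad's top (16 mm above the bench) where the pipe's axis stands when fully home in the V stop; axes as the clamp's. The V's two walls, 80 mm above the bench, touch the pipe at headings 20 and 110 degrees from the clamp's x, opening to heading 245. The stop is set 2.5 mm either way along y. Stand the pipe about 4 mm out of the V (heading 245): 3 mm or more clear of the cam.
- pad: The fixed brass pad, 44 mm square, 4 mm thick, on which the pipe stands. Origin: centre of its underside, 12 mm above the bench. Setting the pipe down hard (over 40 N) spoils it.
- cam: Round crowned steel eccentric, 44 mm across, 11 mm off-centre, middle 45 mm above the bench. Origin on the upright clamp axis at bench height, z up. It turns clockwise seen from above under light drag (4 to 5 N at the grip) until it presses the pipe, and then holds itself. How far it must turn differs each time (about 40 to 110 degrees) and has to be felt.
- lever: The lever: a flat bar, 16 mm wide, top 79 mm above the bench, along its x axis from the hub to the grip 100 mm out. Origin on the clamp axis at bench height, z up. Pushed clockwise it carries the hub at once; pushed back it swings freely for 14 degrees before it drags the hub.
- grip_mid (a point): The middle of the lever's black grip: an upright cylinder 20 mm across and 47 mm tall, from 83 to 130 mm above the bench (this point: 108 mm), that spins freely on its pin, so the hand need not turn with the lever. It moves on a level circle of 100 mm radius about the clamp axis.
- stub: Bystander: short open pipe stub 42 mm across, 60 mm tall, loose. Origin under its centre.
- tin: Bystander: open steel tin 72 mm across, 75 mm tall, loose. Origin under its centre.
- hammer: Bystander: hammer lying on the bench, about 260 mm long along its x axis.
- hub: The lever's dark round hub on top of the cam, 32 mm across, 63 to 85 mm above the bench, a brass line on top along its x axis. Origin on the clamp axis at bench height, z up. A slip clutch joins hub and cam: their x axes agree until, above 1.2 N m (12 N sideways at the grip), the hub slips clockwise against the cam, smoothly at that force (2 or 3 N less is felt at each pause), and stays. Wanted slip 8 to 34 degrees.

How it is judged:
By the outcome, as a careful person would: the job done as asked, in the order asked, and still so for the second after the job is handed in, with the robot touching nothing.
It also fails if it takes over 69 s, if anything falls off the work surface, if the arm or the gripper's body presses on something with over 40 N, if the wrist force passes 120 N, or if a joint passes its speed limit or range.

## Working session

There is one attempt and no reset: what is moved stays moved. The work goes in short steps, Python scripts to look and compute and a tool call to move; the robot and the scene stay as the last step left them, time stands still between calls to the robot, and variables do not carry over. Pictures are saved under pics/ and viewed, about 8 in all and at most 12, crops included, and the job is handed in when it is done.

Besides the shell and the picture viewer there is one more tool, called after ">>>" as name([rows], argument=value, ...), one row to a line, values as JSON. apply_moves: Moves the arm, as the interface text tells. Its arguments: {"type":"object","properties":{"increments":{"type":"array"}},"required":["increments"]}

```bash
mkdir -p pics; cat > h.py <<'E'
import numpy as np, cv2
from cell import status, imaging, env
def cam(n):
    c=imaging.read_camera(n); c['f']=c['pixels'].shape[0]/2/np.tan(np.radians(c['fovy'])/2); c['R']=np.array(c['R']);c['t']=np.array(c['t']); return c
def ray(c,u,v):
    o=-c['R'].T@c['t']; d=c['R'].T@np.array([(u-c['cx'])/c['f'],(v-c['cy'])/c['f'],1]); return o,d
def onz(c,u,v,z):
    o,d=ray(c,u,v); return o+d*(z-o[2])/d[2]
def proj(c,X):
    p=c['R']@np.array(X,float)+c['t']; return np.array([c['cx']+c['f']*p[0]/p[2],c['cy']+c['f']*p[1]/p[2]])
def save(c,fn,box=None,k=1):
    im=c['pixels'][:,:,::-1]
    if box: x0,y0,x1,y1=box; im=im[y0:y1,x0:x1]
    cv2.imwrite(fn,cv2.resize(im,None,fx=k,fy=k,interpolation=cv2.INTER_CUBIC))
E
python3 - <<'E'
from h import *
import pickle
s=status.state(); print({k:np.round(v,3) for k,v in s.items()})
d={}
for n in('top','side'):
    c=cam(n); d[n]=c; save(c,f'pics/{n}0.png',k=1.4); print(n,c['f'],c['cx'],c['cy'],np.round(-c['R'].T@c['t']),np.round(c['R'],3).tolist(), [k for k in c])
pickle.dump(d,open('c0.pkl','wb'))
E
```

```text
{'t': np.float64(0.0), 'joints': array([-1.388,  0.492,  1.559, -0.   ,  1.092, -0.106]), 'qvel': array([-0.001, -0.001,  0.   ,  0.001,  0.001, -0.   ]), 'tau': array([ 1.0000e-03, -6.1264e+01, -2.5818e+01,  6.9000e-02,  4.8000e-02,
       -0.0000e+00]), 'eef_pos': array([ 177.971, -598.859,  202.554]), 'tcp_rot': array([3.056, 1.57 , 1.774]), 'ft_force': array([ 0.417, -0.401,  0.036]), 'moment': array([ 0.03 , -0.014,  0.013]), 'opening': np.float64(0.998)}
top 490.5648901875141 279.058677235318 207.36663787045947 [ 491.  -41. 1318.] [[-0.012, -1.0, -0.005], [-0.996, 0.012, -0.092], [0.092, 0.003, -0.996]] ['pixels', 'fovy', 'cx', 'cy', 'R', 't', 'f']
side 489.61945945090696 285.71156055940213 216.44554994898252 [ 266.  802. 1045.] [[-0.929, -0.37, -0.003], [-0.266, 0.674, -0.689], [0.257, -0.639, -0.725]] ['pixels', 'fovy', 'cx', 'cy', 'R', 't', 'f']
```

View pics/top0.png

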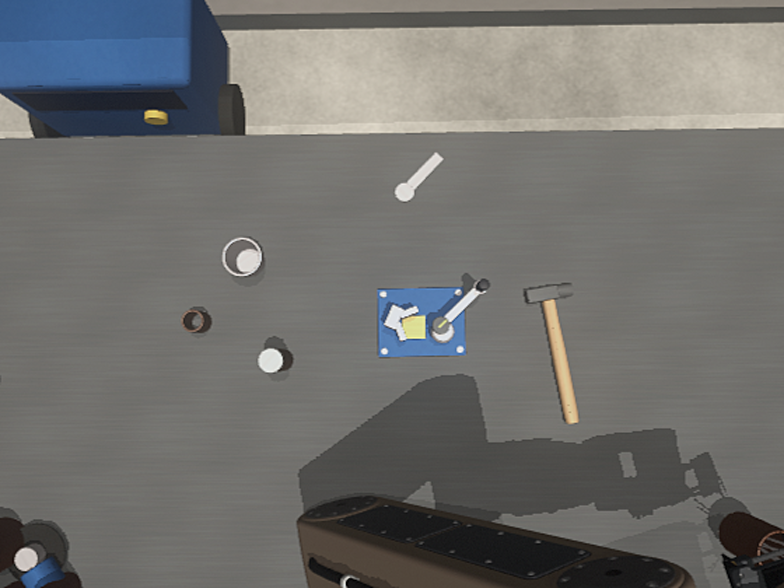

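View pics/side0.png

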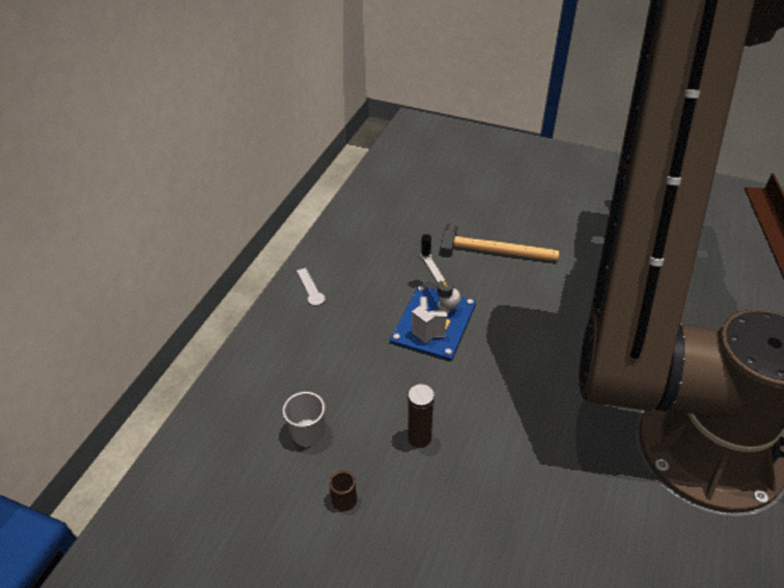

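The top view shows the pipe cap at about (193,258) and the clamp at about (301,230), with its lever pointing up-right. The stub is at (140,229), the tin at (173,184), and the hammer is to the right. In the side view the pipe is at (300,283) and the clamp at (310,230). Next I'll zoom in on the clamp.

```bash
python3 - <<'E'
from h import *
import pickle
d=pickle.load(open('c0.pkl','rb'))
a=d['top']['pixels'][190:265,260:360,::-1]; b=d['side']['pixels'][160:262,270:350,::-1]
A=cv2.resize(a,None,fx=5,fy=5,interpolation=cv2.INTER_CUBIC);B=cv2.resize(b,(400,510),interpolation=cv2.INTER_CUBIC)
cv2.imwrite('pics/z_top.png',A);cv2.imwrite('pics/z_side.png',B)
# numbers
t=d['top']; hsv=cv2.cvtColor(t['pixels'],cv2.COLOR_RGB2HSV)
m=cv2.inRange(hsv,(100,120,60),(125,255,255)); m[:150]=0; m[300:]=0
m=cv2.morphologyEx(m,cv2.MORPH_CLOSE,np.ones((15,15)))
c=max(cv2.findContours(m,0,2)[0],key=cv2.contourArea); r=cv2.minAreaRect(c); bp=cv2.boxPoints(r)
print('plate',r); P=np.array([onz(t,*p,12) for p in bp]);print(P.round(1),[np.linalg.norm(P[i]-P[i-1]).round(1) for i in range(4)],P.mean(0).round(1))
print('edges',np.degrees(np.arctan2(*(P[1]-P[0])[1::-1])))
m=cv2.inRange(hsv,(22,60,120),(35,255,255)); m[:150]=0;m[300:]=0
for c in cv2.findContours(m,0,2)[0]:
    if cv2.contourArea(c)>8: r=cv2.minAreaRect(c); print('yellow',r,onz(t,*r[0],16).round(1),onz(t,*r[0],85).round(1))
g=cv2.cvtColor(t['pixels'],cv2.COLOR_RGB2GRAY)
m=((g>150)&(hsv[:,:,1]<40)).astype('uint8'); m[:150]=0;m[300:]=0
for c in cv2.findContours(m,0,2)[0]:
    if cv2.contourArea(c)>25: (u,v),R=cv2.minEnclosingCircle(c); print('white',round(u,1),round(v,1),round(R,1),cv2.contourArea(c),onz(t,u,v,130).round(1), 2*R*(1318-130)/t['f'])
E
```

```text
plate ((300.4089050292969, 229.58351135253906), (48.24277114868164, 61.518253326416016), 88.66777801513672)
[[ 614.6   -9.4   12. ]
 [ 616.4 -173.9   12. ]
 [ 488.  -174.1   12. ]
 [ 486.2  -11.1   12. ]] [np.float64(128.4), np.float64(164.5), np.float64(128.4), np.float64(163.0)] [551.3 -92.1  12. ]
edges -89.36712292327799
yellow ((295.0, 233.5), (15.0, 16.0), 90.0) [540.6 -77.5  16. ] [538.  -75.5  85. ]
white 192.7 257.2 8.8 214.5 [482.1 173.3 130. ] 42.468016370285
white 316.4 237.1 7.6 69.5 [ 526.8 -125.8  130. ] 36.884463669947294
white 287.4 228.6 13.6 211.5 [548.3 -56.  130. ] 65.85447740765873
white 331.5 217.0 17.1 165.0 [ 575.2 -163.4  130. ] 82.65810645660481
white 172.2 183.0 14.1 572.5 [663.3 224.1 130. ] 68.41401162523297
```

View pics/z_top.png

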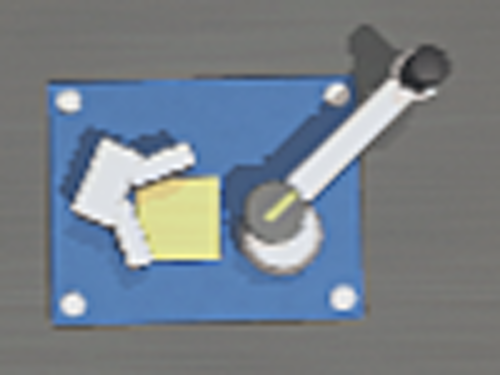

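View pics/z_side.png

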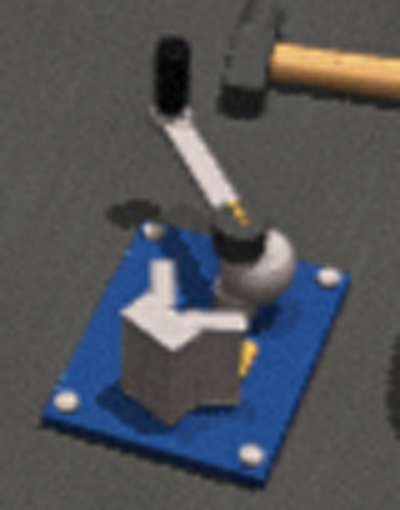

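The top zoom shows the hub at about (315,232), the grip top at about (345,203), the pad at (295.5,233.5) and the V's inner vertex at about (286,228). The clamp axes are nearly the world axes, at about +0.6°. Next I'll measure the hub, grip, V walls and pipe more exactly, using both views.

```bash
cat > m.py <<'E'
from h import *
def prof(c,p0,n,z,s):
    uv=np.array([proj(c,[p0[0]+n[0]*q,p0[1]+n[1]*q,z]) for q in s],np.float32)
    return cv2.remap(c['pixels'],uv[None,:,0],uv[None,:,1],cv2.INTER_LINEAR)[0].astype(float)
E
python3 - <<'E'
from m import *
import pickle
d=pickle.load(open('c0.pkl','rb')); t,s=d['top'],d['side']
def tri(a,b):
    (o1,d1),(o2,d2)=ray(t,*a),ray(s,*b); A=np.c_[d1,-d2]; k=np.linalg.lstsq(A,o2-o1,rcond=None)[0]
    p,q=o1+k[0]*d1,o2+k[1]*d2; return ((p+q)/2).round(1),np.linalg.norm(p-q).round(1)
def blob(c,m,box,name,z):
    x0,y0,x1,y1=box; k=np.zeros_like(m); k[y0:y1,x0:x1]=m[y0:y1,x0:x1]
    cs=cv2.findContours(k,0,1)[0]; ct=max(cs,key=cv2.contourArea); (u,v),wh,_=cv2.fitEllipse(ct) if len(ct)>5 else cv2.minAreaRect(ct)
    print(name,round(u,1),round(v,1),np.round(wh,1),onz(c,u,v,z).round(1)); return u,v
for c in (t,s): c['h']=cv2.cvtColor(c['pixels'],cv2.COLOR_RGB2HSV).astype(int)
V=lambda c:c['h'][:,:,2]; S=lambda c:c['h'][:,:,1]
u8=lambda m:m.astype('uint8')
# pipe cap
a=blob(t,u8((V(t)>140)),(175,240,210,275),'cap top',130); b=blob(s,u8(V(s)>110),(285,265,320,292),'cap side',130); print('tri',tri(a,b))
# grip
a=blob(t,u8(V(t)<60),(338,195,355,212),'grip top',130); blob(s,u8(V(s)<45),(295,165,312,185),'grip side mid',108)
# hub
a=blob(t,u8((V(t)<135)&(S(t)<60)|((S(t)>80)&(c['h'][:,:,0]<40))) ,(308,225,323,239),'hub top',85)
# lever: bright mask line
print('V top gray'); print(V(t)[222:242,306:326])
hd=np.radians(0.6)
for name,h in(('A',20),('B',110)):
    n=np.array([np.cos(np.radians(h)+hd),np.sin(np.radians(h)+hd)]); w=np.array([n[1],-n[0]]) if h==20 else np.array([n[1],-n[0]])*-1
    base=np.array([538,-78.])
    sg=-1 if h==110 else 1
    for off in (-8,-4,0,4,8,12,16):
        w=np.array([-.906,-.423]) if h==110 else np.array([.342,-.94])
        q=np.arange(0,45,1.); P=prof(t,base+w*(off),n,80,q); B=P[:,2]; print(name,off,B.astype(int)[8:40].tolist())
E
```

```text
cap top 192.6 257.1 [16.5 17.4] [482.4 173.4 130. ]
cap side 300.5 281.2 [14.4 18. ] [482.3 173.  130. ]
tri (array([482.3, 173.3, 130.4]), np.float64(0.1))
grip top 343.7 203.4 [5.9 7.2] [ 608.  -193.7  130. ]
grip side mid 304.0 174.8 [ 6.6 15.9] [ 609.2 -196.   108. ]
hub top 313.2 231.3 [13.  13.8] [ 542.9 -121.2   85. ]
V top gray
[[180 179 181 182 183 185 163 120 124 125 126 125 123 119 139 209 240 233
  230 230]
 [158 113 116 118 119 119 122 124 125 125 126 122 120 143 210 240 233 230
  229 230]
 [117 121 123 125 124 125 125 127 125 126 124 120 153 217 240 232 230 230
  230 233]
 [121 125 126 126 127 128 127 124 125 123 118 141 214 242 233 230 230 231
  233 233]
 [125 127 127 127 125 125 118 103 112 113  96 159 224 238 234 230 231 233
  233 196]
 [126 126 127 126 110  99 132 137 134 132 128 115 131 204 236 234 234 233
  196 141]
 [126 125 126 114 110 133 134 132 129 126 126 137 168 175 211 241 234 196
  150 180]
 [126 126 117 105 127 134 131 130 126 125 151 214 223 150 197 238 195 141
  170 180]
 [125 127 109 106 136 133 130 127 125 153 214 223 161 124 119 103 136 174
  183 18
[... 2552 characters left out ...]
196, 164, 124, 87, 110, 132, 150, 160]
B 4 [148, 148, 148, 148, 148, 149, 149, 149, 148, 146, 144, 144, 150, 167, 193, 217, 228, 231, 233, 233, 234, 234, 228, 217, 191, 153, 107, 111, 134, 154, 161, 165]
B 8 [149, 149, 149, 148, 148, 149, 149, 149, 149, 149, 146, 143, 147, 174, 201, 218, 226, 234, 235, 234, 234, 236, 239, 232, 213, 191, 170, 151, 134, 147, 158, 166]
B 12 [151, 151, 151, 151, 151, 151, 151, 149, 148, 147, 145, 143, 163, 190, 215, 220, 227, 229, 231, 236, 237, 233, 215, 200, 180, 159, 147, 141, 148, 158, 166, 165]
B 16 [152, 153, 153, 154, 155, 153, 150, 148, 146, 144, 143, 142, 149, 154, 162, 168, 173, 167, 153, 142, 135, 132, 146, 156, 164, 163, 160, 160, 162, 163, 164, 164]
```

```bash
cat >> h.py <<'E'
from scipy.spatial.transform import Rotation as Ro
def T():
    s=status.state(); return Ro.from_euler('xyz',s['tcp_rot']).as_matrix(),np.array(s['eef_pos']),s
def to(x,y,z):
    R,p,s=T(); return (R.T@(np.array([x,y,z])-p)).round(1).tolist()
E
python3 - <<'E'
from h import *
R,p,s=T(); print(R.round(3)); print(R.T@(np.array([470,-300,230])-p)); print(R.T@(np.array([482.3,173.2,230])-np.array([470,-300,230])))
c=cam('top'); print(onz(c,314.4,232.2,85).round(1))
E
```

```text
[[-0.     0.959  0.285]
 [ 0.001  0.285 -0.959]
 [-1.     0.    -0.001]]
[ -27.15420715  365.05841063 -203.37809033]
[   0.46120885  146.56005688 -450.09939682]
[ 540.7 -124.3   85. ]
```

>>> apply_moves([
  [0,-2.7,20,-11,0],
  [0,-2.7,40,-22,0],
  [0,-2.7,40,-22,0],
  [0,-2.7,40,-22,0],
  [0,-2.7,40,-22,0],
  [0,-2.7,40,-22,0],
  [0,-2.7,40,-22,0],
  [0,-2.7,40,-22,0],
  [0,-2.7,40,-22,0],
  [0,-2.7,25,-16,0],
])

```text
t: 1.15
eef_pos: [471.7, -298.4, 230.1]
tcp_rot: [2.559, 1.571, 1.279]
ft_force: [-0.2, -0.6, -0.7]
opening: 1.004
```

>>> apply_moves([
  [0,0,10,-30,0],
  [0,0,15,-46,0],
  [0,0,15,-46,0],
  [0,0,15,-46,0],
  [0,0,15,-46,0],
  [0,0,15,-46,0],
  [0,0,15,-46,0],
  [0,0,15,-46,0],
  [0,0,15,-46,0],
  [0,0,12,-36,0],
])

```text
t: 2.15
eef_pos: [482.2, 158.4, 230.1]
tcp_rot: [2.342, 1.571, 1.061]
ft_force: [0.6, -0.2, -1.4]
opening: 0.999
```

```bash
python3 - <<'E'
from h import *
R,p,s=T(); print(p,s['joints'].round(2),R.round(3).tolist()); print(to(482.3,173.2,104))
E
```

```text
[482.15357579 158.37949831 230.08400324] [0.19 0.29 1.81 0.   1.04 1.47] [[0.0, 0.958, 0.286], [0.0, 0.286, -0.958], [-1.0, 0.0, -0.0]]
[126.1, 4.4, -14.2]
```

>>> apply_moves([
  [0,0,2.2,-7,0],
  [0,0,2.2,-7,0],
  [0,15,0,0,0],
  [0,20,0,0,0],
  [0,20,0,0,0],
  [0,20,0,0,0],
  [0,20,0,0,0],
  [0,15,0,0,0],
  [0,10,0,0,0],
  [0,6,0,0,0],
])

```text
t: 3.15
eef_pos: [482.9, 169.8, 103.5]
tcp_rot: [-1.449, 1.57, -2.732]
ft_force: [-0.0, -0.2, -0.2]
opening: 1.0
```

>>> apply_moves([
  [0.3,0,0,0,0],
  [0.5,0,0,0,0],
  [0.7,0,0,0,0],
  [1,0,0,0,0],
  [1,0,0,0,0],
  [1,0,0,0,0],
  [1,0,0,0,0],
  [1,0,0,0,0],
])

```text
t: 3.95
eef_pos: [482.8, 170.7, 104.2]
tcp_rot: [1.887, 1.571, 0.605]
ft_force: [0.2, 1.6, 1.1]
opening: 0.435
```

>>> apply_moves([
  [1,-5,0,0,0],
  [1,-12,0,0,0],
  [1,-20,0,0,0],
  [1,-25,0,0,0],
  [1,-25,0,0,0],
  [1,-15,0,0,0],
  [1,-4,0,0,0],
  [1,0,0,0,0],
])

```text
t: 4.75
eef_pos: [482.7, 170.5, 210.6]
tcp_rot: [1.327, 1.57, 0.045]
ft_force: [0.1, -0.2, -5.7]
opening: 0.435
```

```bash
python3 - <<'E'
from h import *
R,p,s=T(); print(p,s['ft_force'],s['opening']); print(to(539.1,-80.3,p[2]))
E
```

```text
[482.72743975 170.52131426 210.60646976] [ 0.07203465 -0.2240582  -5.69081121] 0.43511326987610344
[0.0, -17.4, 256.5]
```

>>> apply_moves([
  [1,0,-1,10,0],
  [1,0,-1.4,23,0],
  [1,0,-2.5,35,0],
  [1,0,-2.5,40,0],
  [1,0,-2.5,40,0],
  [1,0,-2.5,40,0],
  [1,0,-2,35,0],
  [1,0,-1.5,20,0],
  [1,0,-1.5,13.5,0],
  [1,0,0,0,0],
])

```text
t: 5.75
eef_pos: [539.0, -81.8, 209.2]
tcp_rot: [-1.929, 1.569, 3.07]
ft_force: [-0.1, -0.1, -4.7]
opening: 0.442
```

>>> apply_moves([
  [1,0,0,0,0],
  [1,0,0,0,0],
])

```text
t: 5.95
eef_pos: [538.9, -79.4, 209.9]
tcp_rot: [-2.226, 1.57, 2.776]
ft_force: [-0.2, 0.4, -4.6]
opening: 0.438
```

```bash
python3 - <<'E'
from h import *
R,p,s=T(); print(p,s['ft_force'],s['opening'],R.round(3).tolist()); print(to(539.1,-80.3,120))
c=cam('side'); a=c['pixels'][100:280,230:400,::-1]
t=cam('top'); b=t['pixels'][170:290,240:360,::-1]
cv2.imwrite('pics/hold.png',np.hstack([cv2.resize(a,(425,450),interpolation=2),cv2.resize(b,(375,450),interpolation=2)]))
E
```

```text
[538.90402288 -79.43154467 209.9340016 ] [-0.22684265  0.43973568 -4.64249202] 0.43756572828058565 [[-0.001, 0.958, 0.286], [0.0, 0.286, -0.958], [-1.0, -0.0, -0.0]]
[89.9, -0.0, 0.9]
```

View pics/hold.png

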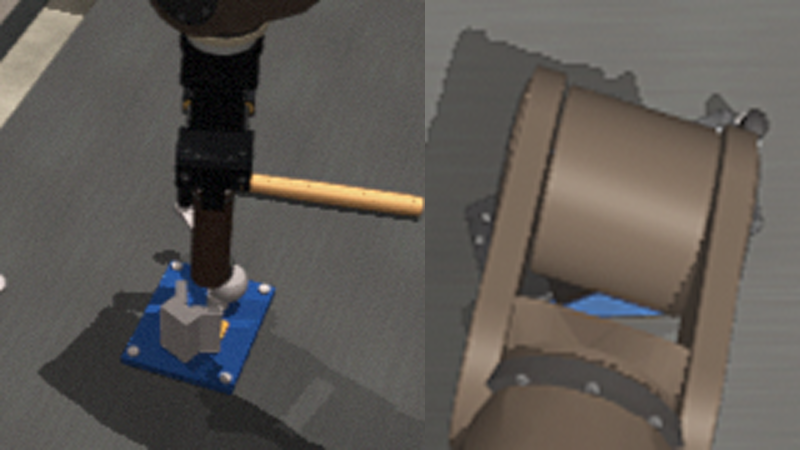

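The side view shows the pipe upright in the fingers over the pad, between the cam and the V. The top view is covered by the arm. I'll lower it now.

>>> apply_moves([
  [1,8,0,0.5,0],
  [1,12,0,0.4,0],
  [1,12,0,0,0],
  [1,12,0,0,0],
  [1,12,0,0,0],
  [1,10,0,0,0],
  [1,7,0,0,0],
  [1,4,0,0,0],
  [1,3,0,0,0],
  [1,2,0,0,0],
])

```text
t: 7.05
eef_pos: [539.6, -81.2, 128.1]
tcp_rot: [0.843, 1.57, -0.439]
ft_force: [-0.3, -0.1, -5.0]
opening: 0.441
```

>>> apply_moves([
  [1,1.5,0,0,0],
  [1,1,0,0,0],
  [1,1,0,0,0],
  [1,1,0,0,0],
  [1,0,0,0,0],
])

```text
t: 7.55
eef_pos: [539.4, -81.1, 123.6]
tcp_rot: [-0.373, 1.571, -1.655]
ft_force: [-0.6, 0.0, -5.5]
opening: 0.436
```

>>> apply_moves([
  [1,0.8,0,-0.8,0],
  [1,0.8,0,0,0],
  [1,0.6,0,0,0],
  [1,0,0,0,0],
])

```text
t: 7.95
eef_pos: [539.2, -80.4, 121.3]
tcp_rot: [-1.2, 1.571, -2.482]
ft_force: [0.4, 0.3, -5.2]
opening: 0.434
```

>>> apply_moves([
  [1,0.5,0,0,0],
  [1,0.5,0,0,0],
  [1,0,0,0,0],
])

```text
t: 8.25
eef_pos: [539.2, -80.4, 120.4]
tcp_rot: [-0.895, 1.571, -2.177]
ft_force: [-0.9, 0.4, -5.3]
opening: 0.432
```

>>> apply_moves([
  [1,0.4,0,0,0],
  [1,0.3,0,0,0],
  [1,0,0,0,0],
])

```text
t: 8.55
eef_pos: [539.5, -80.3, 120.2]
tcp_rot: [1.07, 1.57, -0.212]
ft_force: [-1.6, 1.3, 2.4]
opening: 0.433
```

Contact is gentle, at about 8 N. I'll release and rise.

>>> apply_moves([
  [0.5,0,0,0,0],
  [0.4,0,0,0,0],
  [0.3,0,0,0,0],
  [0.3,0,0,0,0],
  [0.3,-5,0,0,0],
  [0.3,-15,0,0,0],
  [0.3,-30,0,0,0],
  [0.3,-30,0,0,0],
  [0.3,-25,0,0,0],
  [0.3,-5,0,0,0],
])

```text
t: 9.55
eef_pos: [540.2, -80.6, 232.7]
tcp_rot: [0.995, 1.566, -0.287]
ft_force: [-0.0, 0.1, -0.7]
opening: 0.701
```

```bash
python3 - <<'E'
from h import *
R,p,s=T(); print(p,s['ft_force'],s['opening'],s['joints'].round(2)); print(to(610.5,-196,220))
c=cam('side'); save(c,'pics/placed.png',(250,130,370,260),4)
E
```

```text
[540.1530771  -80.59032253 232.7097902 ] [-0.00879925  0.12328297 -0.74643747] 0.700741006820963 [-0.27  0.35  1.72 -0.    1.07  1.01]
[13.2, 34.5, 130.6]
```

View pics/placed.png

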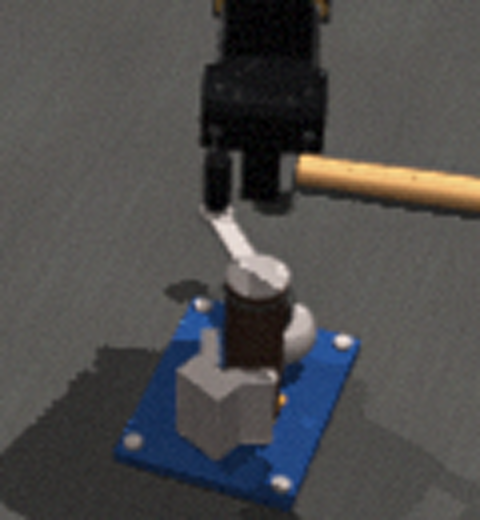

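The pipe stands upright on the pad, just clear of the V, and is released. The lever grip is in the side view at about (304,175), unchanged. I'll go to the grip and turn the hand so the jaws lie along the lever's tangent.

>>> apply_moves([
  [0.4,0,4,15,0],
  [0.5,0,8,30,0],
  [0.55,0,9,33,0],
  [0.55,0,8,30,0],
  [0.55,0,5.5,22,0],
  [0.55,0,0,0,-4],
  [0.55,0,0,0,-8],
  [0.55,0,0,0,-8.5],
  [0.55,0,0,0,-8.5],
  [0.55,0,0,0,-8.5],
])

```text
t: 10.6
eef_pos: [609.2, -196.1, 227.6]
tcp_rot: [-2.855, 1.568, 2.806]
ft_force: [-0.3, -0.4, -0.1]
opening: 0.449
```

>>> apply_moves([
  [0.55,0,0,0,-8.5],
  [0.55,0,0,0,-8.5],
  [0.55,0,0,0,-8.5],
  [0.55,0,0,0,-8.5],
  [0.55,0,0,0,-8.5],
  [0.55,0,0,0,-8.5],
  [0.55,0,0,0,-8.5],
  [0.55,0,0,0,-8.5],
  [0.55,0,0,0,-8.5],
  [0.55,0,0,0,-3],
])

```text
t: 11.6
eef_pos: [609.3, -196.1, 227.7]
tcp_rot: [2.046, 1.568, 2.811]
ft_force: [-0.5, -0.0, 0.8]
opening: 0.454
```

>>> apply_moves([
  [0.55,0,0,0,0],
  [0.55,0,0,0,0],
])

```text
t: 11.8
eef_pos: [609.3, -195.7, 228.4]
tcp_rot: [2.041, 1.569, 2.799]
ft_force: [-0.7, 0.3, 0.2]
opening: 0.452
```

```bash
python3 - <<'E'
from h import *
R,p,s=T(); print(p,s['opening'],s['joints'].round(2),'zhead',np.degrees(np.arctan2(R[1,2],R[0,2]))); print(to(609.7,-196.7,104))
c=cam('side'); 
save(c,'pics/grip.png',(240,100,360,230),4)
E
```

```text
[ 609.28204418 -195.69835349  228.44824863] 0.452140113493098 [-0.41  0.49  1.49 -0.    1.17 -1.17] zhead 43.41873659322439
[124.4, -1.2, -0.3]
```

View pics/grip.png

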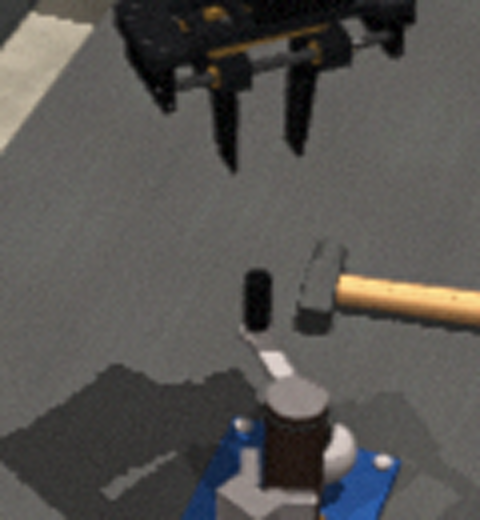

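The open fingers straddle the line above the grip, which is at about (304,175) in the full picture. I'll descend.

>>> apply_moves([
  [0.55,10,-1,0,0],
  [0.55,18,0,0,0],
  [0.55,20,0,0,0],
  [0.55,20,0,0,0],
  [0.55,20,0,0,0],
  [0.55,18,0,0,0],
  [0.55,12,0,0,0],
  [0.55,6,0,0,0],
  [0.65,0,0,0,0],
  [0.75,0,0,0,0],
])

```text
t: 12.85
eef_pos: [610.3, -196.0, 106.3]
tcp_rot: [-1.257, 1.57, -0.497]
ft_force: [-0.2, 0.5, -0.3]
opening: 0.335
```

>>> apply_moves([
  [0.75,0,0,0,0],
  [0.75,0,0,0,0],
])

```text
t: 13.05
eef_pos: [610.3, -196.0, 106.4]
tcp_rot: [-1.302, 1.57, -0.542]
ft_force: [0.3, -0.9, -0.4]
opening: 0.254
```

```bash
python3 - <<'E'
from h import *
R,p,s=T(); print(p,s['opening'],s['ft_force'])
E
```

```text
[ 610.27192547 -196.04137818  106.4494117 ] 0.2537652879057142 [ 0.2865775  -0.91803803 -0.35738003]
```

>>> apply_moves([
  [0.75,0,0,-4.4,2.5],
  [0.75,0,0.4,-8.7,5],
  [0.75,0,0.4,-8.7,5],
  [0.75,0,0.4,-8.7,5],
  [0.75,0,0.4,-8.7,5],
  [0.75,0,0.4,-8.7,5],
  [0.75,0,0.1,-4.4,2.5],
  [0.75,0,0.1,-4.4,2.5],
])

```text
t: 13.85
eef_pos: [561.1, -221.8, 106.4]
tcp_rot: [-0.504, 1.568, -0.314]
ft_force: [5.1, 0.9, -1.6]
opening: 0.253
```

```bash
cat > l.py <<'E'
from h import *
R,p,s=T(); C=np.array([540.7,-124.3]); d=p[:2]-C; th=np.degrees(np.arctan2(d[1],d[0])); zh=np.degrees(np.arctan2(R[1,2],R[0,2]))
a=np.radians(zh+180); tg=np.array([np.cos(a),np.sin(a)]); rad=np.array([-tg[1],tg[0]]); f=s['ft_force']
print('t',s['t'],'TCP head',th.round(1),'r',np.linalg.norm(d).round(1),'zh-90',(zh-90).round(1),'resist',-(f[:2]@tg).round(1),'radial out',(f[:2]@rad).round(1),f.round(1),'open',round(s['opening'],3),'z',p[2].round(1))
E
python3 l.py
```

```text
t 13.85 TCP head -78.2 r 99.6 zh-90 -79.1 resist 5.2 radial out 0.1 [ 5.1  0.9 -1.6] open 0.253 z 106.4
```

>>> apply_moves([
  [0.75,0,0.1,-4.4,2.5],
  [0.75,0,0.1,-4.4,2.5],
])

```text
t: 14.05
eef_pos: [552.5, -223.1, 106.4]
tcp_rot: [-0.458, 1.568, -0.355]
ft_force: [5.2, 0.5, -1.2]
opening: 0.248
```

>>> apply_moves([
  [0.75,0,0.1,-4.4,2.5],
  [0.75,0,0.1,-4.4,2.5],
])

```text
t: 14.25
eef_pos: [543.8, -223.7, 106.4]
tcp_rot: [-0.396, 1.568, -0.38]
ft_force: [5.4, 0.3, -1.2]
opening: 0.256
```

>>> apply_moves([
  [0.75,0,0.1,-4.4,2.5],
  [0.75,0,0.1,-4.4,2.5],
])

```text
t: 14.45
eef_pos: [535.0, -223.5, 106.4]
tcp_rot: [-0.343, 1.568, -0.414]
ft_force: [5.2, -0.3, -2.8]
opening: 0.253
```

>>> apply_moves([
  [0.75,0,0.1,-4.4,2.5],
  [0.75,0,0.1,-4.4,2.5],
])

```text
t: 14.65
eef_pos: [526.2, -222.6, 106.4]
tcp_rot: [-0.28, 1.567, -0.438]
ft_force: [4.5, -1.2, -2.2]
opening: 0.252
```

>>> apply_moves([
  [0.75,0,0.1,-4.4,2.5],
  [0.75,0,0.1,-4.4,2.5],
])

```text
t: 14.85
eef_pos: [517.7, -220.9, 106.4]
tcp_rot: [-0.222, 1.567, -0.467]
ft_force: [4.7, -0.8, -2.0]
opening: 0.25
```

>>> apply_moves([
  [0.75,0,0.1,-4.4,2.5],
  [0.75,0,0.1,-4.4,2.5],
])

```text
t: 15.05
eef_pos: [509.3, -218.5, 106.4]
tcp_rot: [-0.148, 1.567, -0.481]
ft_force: [5.3, -1.6, -2.0]
opening: 0.249
```

>>> apply_moves([
  [0.75,0,0.1,-4.4,2.5],
  [0.75,0,0.1,-4.4,2.5],
])

```text
t: 15.25
eef_pos: [502.3, -215.9, 106.6]
tcp_rot: [-0.076, 1.564, -0.496]
ft_force: [11.2, -4.5, -6.5]
opening: 0.252
```

```bash
python3 l.py
```

```text
t 15.25 TCP head -112.7 r 99.3 zh-90 -114.1 resist 12.1 radial out -0.4 [11.2 -4.5 -6.5] open 0.252 z 106.6
```

Resistance jumped from 5 to 12 N at heading −113°. I'll take a small step to check that it levels off.

>>> apply_moves([
  [0.75,0,0.1,-3.5,2],
  [0.75,0,0.1,-3.5,2],
])

```text
t: 15.45
eef_pos: [496.2, -213.0, 106.6]
tcp_rot: [-0.038, 1.564, -0.528]
ft_force: [11.2, -5.2, -6.3]
opening: 0.255
```

```bash
python3 l.py
```

```text
t 15.45 TCP head -116.6 r 99.3 zh-90 -118.0 resist 12.3 radial out -0.7 [11.2 -5.2 -6.3] open 0.255 z 106.6
```

It is slipping steadily at 12 N, first felt at about −112°. I'll go to about −128°.

>>> apply_moves([
  [0.75,0,0.1,-4.4,2.5],
  [0.75,0,0.1,-4.4,2.5],
  [0.75,0,0.1,-4.4,2.5],
  [0.75,0,0.1,-4.4,2.5],
])

```text
t: 15.85
eef_pos: [481.4, -203.6, 106.5]
tcp_rot: [0.096, 1.564, -0.568]
ft_force: [9.0, -7.8, -6.9]
opening: 0.251
```

```bash
python3 l.py
```

```text
t 15.85 TCP head -126.8 r 99.1 zh-90 -128.1 resist 11.9 radial out 0.6 [ 9.  -7.8 -6.9] open 0.251 z 106.5
```

About 15° of slip. I'll ease off by less than the play, open and rise.

>>> apply_moves([
  [0.75,0,0,1.2,0],
  [0.75,0,0,1.2,0],
  [0.65,0,0,0,0],
  [0.55,0,0,0,0],
  [0.45,0,0,0,0],
  [0.4,0,0,0,0],
  [0.4,0,0,0,0],
  [0.4,-4,0,0,0],
  [0.4,-10,0,0,0],
  [0.4,-20,0,0,0],
])

```text
t: 16.85
eef_pos: [480.4, -203.2, 139.9]
tcp_rot: [-2.98, 1.569, 2.641]
ft_force: [1.0, -0.0, 0.9]
opening: 0.603
```

>>> apply_moves([
  [0.4,-30,0,0,0],
  [0.4,-35,0,0,0],
  [0.4,-30,0,-15,0],
  [0.4,-20,0,-30,0],
  [0.4,0,0,-40,0],
  [0.4,0,0,-40,0],
  [0.4,0,0,-40,0],
  [0.4,0,0,-40,0],
  [0.4,0,0,-20,0],
  [0.4,0,0,0,0],
])

```text
t: 17.85
eef_pos: [301.9, -63.9, 255.6]
tcp_rot: [0.219, 1.569, -0.443]
ft_force: [-0.9, -1.0, -0.2]
opening: 0.602
```

```bash
python3 - <<'E'
from h import *
R,p,s=T(); print(p,s['ft_force'],s['t'])
t=cam('top'); c=cam('side'); import pickle; pickle.dump({'top':t,'side':c},open('c1.pkl','wb'))
a=c['pixels'][150:270,260:360,::-1]; b=t['pixels'][185:285,260:360,::-1]
cv2.imwrite('pics/end.png',np.hstack([cv2.resize(a,(400,480),interpolation=2),cv2.resize(b,(400,400),interpolation=2)[:,:]] if 0 else [cv2.resize(a,(375,450),interpolation=2),cv2.resize(b,(425,450),interpolation=2)]))
E
```

```text
[301.85586471 -63.85321823 255.56040656] [-0.94607821 -1.00750984 -0.18111214] 17.85
```

View pics/end.png

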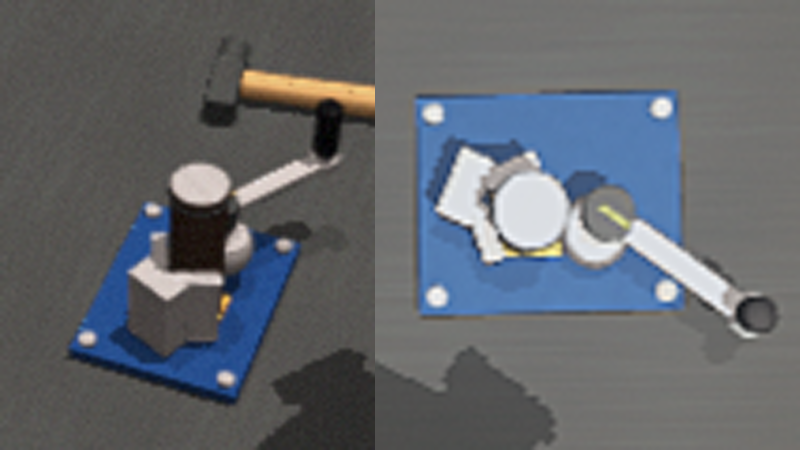

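The pipe stands upright against the V, the cam touches it, and the lever now points down-right at full-frame px (349,255). I'll check the numbers and compare the bystanders with their first positions.

```bash
python3 - <<'E'
from h import *
import pickle
d=pickle.load(open('c1.pkl','rb')); t=d['top']; o=pickle.load(open('c0.pkl','rb'))['top']
H=cv2.cvtColor(t['pixels'],cv2.COLOR_RGB2HSV).astype(int)
m=((H[:,:,2]>150)&(H[:,:,1]<40)).astype('uint8'); e=np.zeros_like(m); e[222:243,287:305]=m[222:243,287:305]
e=cv2.morphologyEx(e,cv2.MORPH_OPEN,np.ones((9,9),'uint8')); ct=max(cv2.findContours(e,0,1)[0],key=cv2.contourArea); u=cv2.minEnclosingCircle(ct); print('cap',u,onz(t,*u[0],146).round(1),'nest ~ 541,-76.7')
g=(H[:,:,2]<70).astype('uint8'); e=np.zeros_like(g); e[247:262,340:356]=g[247:262,340:356]; ct=max(cv2.findContours(e,0,1)[0],key=cv2.contourArea); u=cv2.minEnclosingCircle(ct)[0]; p=onz(t,*u,130); q=p[:2]-[540.7,-124.3]; print('grip',p.round(1),np.degrees(np.arctan2(q[1],q[0])),np.hypot(*q))
b=((H[:,:,0]>20)&(H[:,:,0]<36)&(H[:,:,1]>60)).astype('uint8'); e=np.zeros_like(b); e[225:240,308:322]=b[225:240,308:322]
ys,xs=np.nonzero(e); P=np.array([onz(t,x,y,85)[:2] for x,y in zip(xs,ys)]); w=np.linalg.svd(P-P.mean(0))[2][0]; print('brass line',np.degrees(np.arctan2(w[1],w[0])))
df=np.abs(t['pixels'].astype(int)-o['pixels']).max(2)>40
for n,(x0,y0,x1,y1) in {'tin':(155,165,192,202),'stub':(128,217,152,242),'hammer':(370,195,415,305)}.items(): print(n,df[y0:y1,x0:x1].mean().round(3))
E
```

```text
cap ((296.4181213378906, 231.03216552734375), 8.9280424118042) [541.5 -77.3 146. ] nest ~ 541,-76.7
grip [ 485.1 -203.6  130. ] -125.07076649423736 96.85099161338655
brass line -125.1283327267079
tin 0.0
stub 0.0
hammer 0.0
```

```bash
python3 -c "
from h import *
print(status.state()['t']); print(env.job_done())"
```

```text
17.95
the job is handed in; nothing more can be done
None
```

The job is done and handed in at about 18 s of the 69 s allowed; it reports no verdict.

- **Pipe:** I stood it cap up on the brass pad about 4 mm out of the V. It touched down at about 8 N, and I let go of it. The last picture puts the cap's centre at (541.5, −77.3), within 1 mm of where I measured the nest, and the pipe stands upright.
- **Lever:** I swung it clockwise by its grip. Drag was about 5 N until heading −109°, then rose to 12 N by −113° and stayed level as the clutch slipped. I went on to −127°, about 14–18° of slip, then eased off within the finger play, opened and withdrew.
- **Last checks:** The camera puts the grip and the brass line at about −125°, against −127° from the arm. The grip's radius came out at 97 mm rather than 100 mm, within what I can measure from the pictures. The tin, stub and hammer look unchanged, and the robot is touching nothing. No check failed.

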